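Slide the saucer out over the end of the butcher's block

ROBOT

A 7-joint arm with a two-finger parallel gripper is mounted at the origin on a cart in front of the work surface, level with it; the furniture and walls round the work are solid. World frame = base frame: x ahead of the robot, y to its left, z up, the work surface at z = 0. Lengths are in m, angles in rad, forces in N, time in s.
With the tool pointing down it reaches from about 0.425 to 0.875 m from the base axis. Payload 4.7 kg.
Tool frame: the origin (TCP) lies at the very end of the fingers, on their centre line; the grasp point (between the pads) lies 19 mm behind it; z points along the fingers, y is the line along which they close (so a half turn about z gives the same grasp; the last joint's range is limited). The gripper opens to 87 mm and grips with 3 to 60 N. Pads are 19 mm wide; open, the fingers measure 117 mm over their backs; the gripper's body (75 mm by 190 mm) begins 51 mm behind the grasp point.
Start: joints at [-1.296, 0.321, -0.07, 1.45, 0.023, 1.371, -0.057], TCP at [0.168, 0.628, 0.191] pointing down, gripper open.
Joint ranges: [-2.86, 2.86], [-0.3, 2.09], [-1.38, 1.24], [0.06, 2.45], [-1.56, 4.7], [0.09, 2.05], [-2.69, 2.69]. Speed limits (rad/s): [2.57, 2.57, 3.14, 3.14, 3.14, 3.14, 3.14].

INTERFACE

Orientations are given as a rotation vector (axis times angle).
In Python, from bench import ctrl, get_image, job gives the robot as it stands.
- The arm moves only by the shell command python3 -m crank 'ROWS' [FORCE]. ROWS is JSON, a list that holds one entry, the list of rows, each a list of 5 numbers: the shift along the tool's x, y, z in mm, then the turn about the tool's z in rad, then the closure, from -1 (fully open) to 1 (shut), so that 0 is half open. A call has 1 to 10 rows; each row shifts and turns the commanded pose from where the row before left it, along the tool's axes as they then stand; what a row does not reach is not made up. A row lasts 1/12 s, in which the tool goes at most 41.7 mm and 7.16 degrees, less where a joint would pass 70% of its speed; a pose out of reach is approached as far as the arm can. A call with a gripper value outside its range is refused whole. The fingers move at their own pace and stop on an object; FORCE is the grip in N (left out, the last holds). Time passes only in rows, so rows that do not move let the fingers close. It gives the time, the measured TCP pose, the force, the opening and the grip force at its end, in the units of the state.
- ctrl.get_state(): the state, without advancing time (a new reading comes with each control period).
- get_image(name): name is "side" or "top" or "wrist"; returns a dict with "pixels" (480x640x3 uint8, red, green, blue), "fx", "fy", "cx", "cy" (pixels), "T" (4x4, takes a point from camera to world coordinates); the wrist camera has in their place "T_tool_cam" (4x4, takes a point from camera to tool coordinates, whose origin is the TCP and whose axes are the flange's). Camera axes: x right, y down, z forward; pixel columns grow to the right and rows downward; lengths in m; the calibration is good to about 2 mm. A picture is of the moment at which its call begins: read the wrist's pose just before it. There is no depth.
- job.close_job(): hands the job in; it is judged then, once.
The state is a dict: "time": time; "joint_positions": joint angles; "qd": joint speeds; "joint_torque": joint torques, N m; "position": TCP position; "tool_rot": TCP orientation; "ft_force": force on the tool from outside, world axes, zero at the start; "torque": the same for the moment, N m; "grip_width": opening from 0.0 (shut) to 1.0 (fully open); "grip_force": force on a finger pad.
Only numpy, scipy, OpenCV 4.12 (cv2) and the standard library are available. Lean on these libraries where they do the work, as an engineer would, in place of code of your own. Each camera call takes 0.05 s, during which the arm holds its last target. There are 200 camera calls.

TASK

First push the small round spice tin sideways out of the clay saucer's way, onto the half of the wooden block farther from the robot, and leave it standing there. Then slide the flat clay saucer along the block towards the block's left end, as seen from the robot, until about a third of its width, some 4 cm, sticks out over that end, so that it can later be picked up from below. Only push: lift and tip neither of them, and leave everything else on the worktop where it is.

Things in the scene. Friction and masses are not known exactly. Their poses are not given: they have to be found in the camera images.
- block: Pale wooden butcher's block, fixed, 260 mm (x) by 400 mm (y), 40 mm high. Origin: centre of its underside, at z = 0; flat top at z = 0.040. Its x axis points away from the robot, y to the robot's left (turned a little either way): left end face at its y = +0.200, right end at -0.200, long sides at x = -0.130 (robot's side) and +0.130
- saucer: Flat round terracotta clay saucer (a disc), 118 mm across and 7 mm thick, about 0.05 kg, loose, lying on the robot's half of the block towards the right. Its origin is the centre of its underside, its z axis points up. It slides flat when pushed at its rim
- tin: Round spice tin, white below with a wide ochre lid, 62 mm across and 35 mm high, about 0.07 kg, loose, standing on the robot's half of the block between the saucer and the block's left end. Its origin is the centre of its underside, its z axis points up. It slides upright when pushed low on its side
- garlic: Garlic bulb, 56 mm across, on the block's far right corner; leave it. Origin: centre of its underside
- oil: Glass oil bottle, 68 mm across, 197 mm high, at the back; leave it. Origin: centre of its underside
- mug: Green and white mug, 92 mm across, 93 mm high, behind the block; leave it. Origin: centre of its underside
- salt: Glass salt shaker with a grey cap, 44 mm across, 90 mm high, on the left in front of the sink; leave it. Origin: centre of its underside
- lemon: Lemon, 71 x 53 x 51 mm, on the left in front of the sink; leave it. Origin: centre of its underside
Things that resemble listed ones, but are neither listed nor needed, are in the scene too. Of the things shaped like the tin, the white one is meant.

How it is judged:
By the outcome, as a careful person would: the job done as asked, in the order asked, and still so for the second after the job is handed in, with the robot touching nothing.
It also fails if it takes over 62 s, if anything falls off the work surface, if the arm or the gripper's body presses on something with over 40 N, if the wrist force passes 120 N, or if a joint passes its speed limit or range.

## Working session

There is one attempt and no reset: what is moved stays moved. The work goes in short steps, Python scripts to look and compute and a shell command to move; the robot and the scene stay as the last step left them, time stands still between calls to the robot, and variables do not carry over. Pictures are saved under pics/ and viewed, at most 10 in all, crops included, and the job is handed in when it is done.

```bash
mkdir -p pics; ls
python3 - <<'E'
from bench import ctrl,get_image
import cv2,numpy as np
s=ctrl.get_state();print({k:np.round(v,3).tolist() for k,v in s.items()})
for n in("top","side"):
    i=get_image(n);cv2.imwrite(f"pics/{n}0.png",i["pixels"][:,:,::-1]);print(n,i["fx"],i["cx"],i["cy"],np.round(i["T"],3).tolist())
E
```

```text
pics
{'time': 0.0, 'joint_positions': [-1.296, 0.322, -0.07, 1.452, 0.023, 1.371, -0.057], 'qd': [0.0, 0.0, 0.001, -0.0, -0.001, -0.001, 0.001], 'joint_torque': [0.0, -49.129, -0.403, -31.253, -0.064, 0.044, 0.0], 'position': [0.168, 0.627, 0.19], 'tool_rot': [-0.408, -3.115, 0.003], 'ft_force': [0.956, 0.385, -0.246], 'torque': [0.016, 0.017, -0.032], 'grip_force': 0.0, 'grip_width': 1.006}
top 441.71846384089497 318.79284419324546 239.00879383183405 [[0.026, -0.98, 0.196, 0.341], [-0.999, -0.029, -0.014, 0.168], [0.019, -0.196, -0.98, 1.219], [0.0, 0.0, 0.0, 1.0]]
side 478.0967683637234 316.4252370312903 246.4735920867609 [[-0.995, -0.025, 0.096, 0.422], [-0.099, 0.35, -0.931, 1.529], [-0.01, -0.936, -0.351, 0.563], [0.0, 0.0, 0.0, 1.0]]
```

View pics/top0.png

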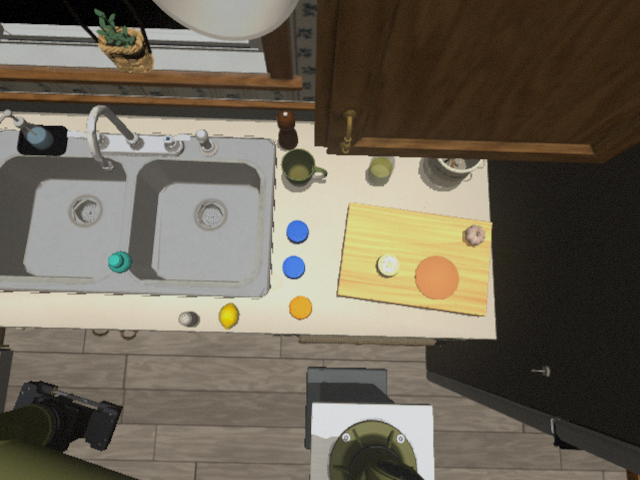

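View pics/side0.png

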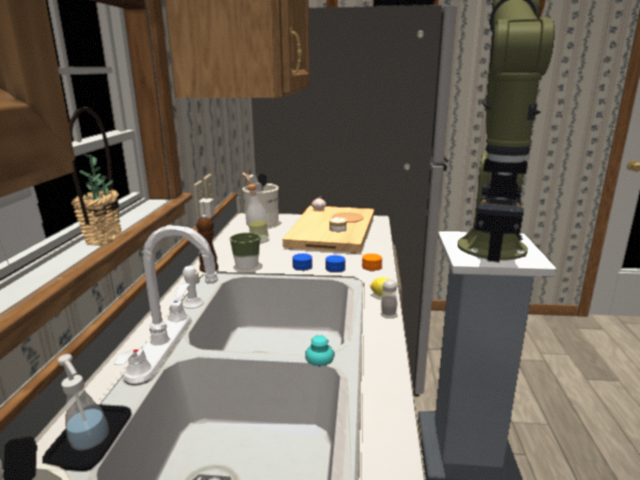

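The white tin is at (388,265) on the block. The other tin-shaped things are blue (297,231), blue (293,267) and orange (300,307), all off the block. The saucer is at (437,278) and the garlic at (475,235). I'll measure these and confirm the tin in an enlarged crop.

```bash
cat > h.py <<'E'
from bench import ctrl,get_image
import cv2,numpy as np
from scipy.spatial.transform import Rotation as R
def ray(i,uv,z,T=None):
    T=i["T"] if T is None else T
    uv=np.atleast_2d(np.asarray(uv,float));d=np.c_[(uv[:,0]-i["cx"])/i["fx"],(uv[:,1]-i["cy"])/i["fy"],np.ones(len(uv))]@T[:3,:3].T
    o=T[:3,3];return o+d*((z-o[2])/d[:,2])[:,None]
def blob(m,near=None,amin=60):
    c=[k for k in cv2.findContours(m.astype(np.uint8)*255,cv2.RETR_EXTERNAL,cv2.CHAIN_APPROX_NONE)[0] if cv2.contourArea(k)>amin]
    if near is not None:c.sort(key=lambda k:np.hypot(*(k.reshape(-1,2).mean(0)-near)))
    else:c.sort(key=cv2.contourArea,reverse=True)
    return c[0].reshape(-1,2) if c else None
def circ(P):
    A=np.c_[2*P[:,:2],np.ones(len(P))];x=np.linalg.lstsq(A,(P[:,:2]**2).sum(1),rcond=None)[0]
    return x[:2],np.sqrt(x[2]+x[0]**2+x[1]**2)
E
python3 - <<'E'
from h import *
i=get_image("top");p=i["pixels"];h=cv2.cvtColor(p,cv2.COLOR_RGB2HSV)
for q in[(388,265),(388,258),(437,278),(400,230),(420,295),(475,235)]:print(q,h[q[1],q[0]])
cv2.imwrite("pics/crop.png",cv2.resize(p[190:330,270:510,::-1],None,fx=3.3,fy=3.3,interpolation=cv2.INTER_CUBIC))
E
```

```text
(388, 265) [ 31  65 223]
(388, 258) [ 90   1 220]
(437, 278) [ 14 147 221]
(400, 230) [ 26 106 221]
(420, 295) [ 22 119 221]
(475, 235) [ 13  55 199]
```

View pics/crop.png

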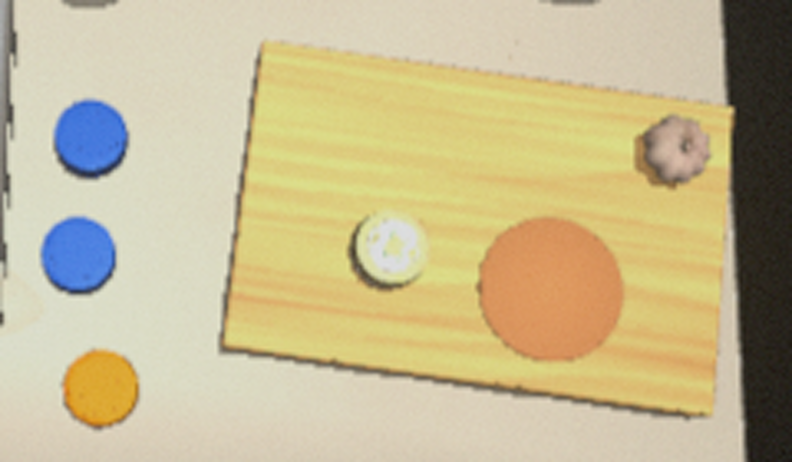

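The crop shows a whitish tin with a pale top at crop (390,250), the only tin on the block. The blue and orange ones stand on the worktop. The saucer is at crop (552,290) and the garlic at (676,150).

Run:
```python
from h import *
i=get_image("top");p=i["pixels"];h=cv2.cvtColor(p,cv2.COLOR_RGB2HSV).astype(int);H,S,V=h[...,0],h[...,1],h[...,2]
roi=np.zeros(H.shape,bool);roi[195:325,330:496]=1
w=roi&(S>75)&(V>170)
b=blob(cv2.morphologyEx(w.astype(np.uint8),cv2.MORPH_CLOSE,np.ones((5,5))))
hull=cv2.convexHull(b.reshape(-1,1,2));q=cv2.approxPolyDP(hull,6,True).reshape(-1,2)
print("corners px",q.tolist());Q=ray(i,q,.04);print(np.round(Q,3).tolist(),np.round(np.linalg.norm(np.diff(np.r_[Q,Q[:1]],axis=0),axis=1),3))
r=cv2.minAreaRect(ray(i,hull.reshape(-1,2),.04)[:,:2].astype(np.float32));print("block",r)
s=blob(roi&(S>132)&(H<18),(437,278));c,rr=circ(ray(i,s,.047));print("saucer",c,rr)
t=blob(roi&(S<85)&(V>190),(388,265));print("tin px",t.mean(0),np.ptp(t,axis=0));c,rr=circ(ray(i,t,.075));print("tin",c,rr)
g=blob(roi&(S<85)&(V>100),(475,235));c,rr=circ(ray(i,g,.06));print("garlic",c,rr)
for n,q in(("lemon",(229,316)),):print(n,ray(i,q,.02))
for n,q in(("oil?",(380,168)),("pot",(450,170)),("mug",(298,168))):print(n,ray(i,q,.09))
```

```text
corners px [[349, 203], [490, 222], [485, 315], [338, 294]]
[[0.681, 0.071, 0.04], [0.639, -0.32, 0.04], [0.384, -0.294, 0.04], [0.429, 0.097, 0.04]] [0.393 0.256 0.393 0.253]
block ((0.5338326096534729, -0.1128675788640976), (0.3983527421951294, 0.25810950994491577), 83.38754272460938)
saucer [ 0.48079288 -0.16588105] 0.05718738401723674
tin px [388.48275862 264.36206897] [21 20]
tin [ 0.50802986 -0.03203933] 0.027085415329819902
garlic [ 0.59742583 -0.26923766] 0.025299869696122197
lemon [[0.36464994 0.3852305  0.02      ]]
oil? [[ 0.76722427 -0.0079163   0.09      ]]
pot [[ 0.76775234 -0.19787931  0.09      ]]
mug [[0.75996435 0.21326801 0.09      ]]
```

```bash
cat >> h.py <<'E'
C=np.array([.534,-.113]);a=np.radians(-6.6)
B=np.array([[np.cos(a),-np.sin(a)],[np.sin(a),np.cos(a)]])  # columns x_b,y_b in world
toB=lambda p:B.T@(np.asarray(p)[:2]-C)
def delta(t,ydir):  # world target TCP, wanted tool y dir -> turn (about tool z), tool shift now and after turn (mm)
    s=ctrl.get_state();M=R.from_rotvec(s["tool_rot"]).as_matrix();p=np.array(s["position"])
    y=M.T@np.r_[ydir,0];tn=np.arctan2(-y[0],y[1]);tn=(tn+np.pi/2)%np.pi-np.pi/2
    M2=M@R.from_rotvec([0,0,tn]).as_matrix()
    print("t%.2f"%s["time"],"p",p.round(4),"b",toB(p).round(4),"z-tool",M[:,2].round(3),"turn %.3f"%tn,"shift now",(M.T@(t-p)*1e3).round(1),"after",(M2.T@(t-p)*1e3).round(1),"F",np.round(s["ft_force"],1))
E
python3 - <<'E'
from h import *
delta(np.array([.46,.40,.19]),B[:,1])
print("pre-tin",C+B@[-.092,.077],"tin",toB([.508,-.032]),"saucer",toB([.4808,-.1659]))
i=get_image("top");print("right edge",ray(i,(492,330),0),ray(i,(380,168),.2))
E
```

```text
t0.20 p [0.1676 0.6277 0.1906] b [-0.4491  0.6936] z-tool [-0.    -0.001 -1.   ] turn -0.146 shift now [-341.2 -144.6    0.8] after [-316.7 -192.6    0.8] F [-0.1  0.   0. ]
pre-tin [ 0.45145987 -0.02593608] tin [-0.0351376   0.07747483] saucer [-0.04676726 -0.05866408]
right edge [[ 0.34612533 -0.32704235  0.        ]] [[0.72568439 0.00926843 0.2       ]]
```

```bash
python3 -m crank '[[[0,0,0,-0.073,0],[0,0,0,-0.073,0],[-32,-19,0,0,0],[-32,-19,0,0,0],[-32,-19,0,0,0],[-32,-19,0,0,0],[-32,-19,0,0,0],[-32,-19,0,0,0],[-32,-19,0,0,0],[-32,-19,0,0,0]]]' 20
python3 - <<'E'
from h import *
delta(np.r_[C+B@[-.096,.077],.19],B[:,1])
E
```

```text
time: 1.08
position: [0.4058, 0.4463, 0.1914]
tool_rot: [0.18, 3.136, 0.0]
ft_force: [-0.4, 1.2, 0.3]
grip_width: 0.504
grip_force: 0.0
t1.08 p [0.4058 0.4463 0.1914] b [-0.1917  0.5409] z-tool [ 0.  0. -1.] turn 0.000 shift now [ -95.5 -463.9    1.3] after [ -95.7 -463.9    1.3] F [-0.4  1.2  0.3]
```

```bash
python3 -m crank '[[[-9,-35,0,0,0],[-9,-35,0,0,0],[-9,-35,0,0,0],[-9,-35,0,0,0],[-9,-35,0,0,0],[-9,-35,0,0,0],[-9,-35,0,0,0],[-9,-35,0,0,0],[-9,-35,0,0,0],[-9,-35,0,0,0]]]' >/dev/null
python3 -m crank '[[[-3,-35,0,0,0],[-3,-35,0,0,0],[0,-25,0,0,0],[0,-15,0,0,0],[0,0,0,0,0],[0,0,0,0,0]]]' >/dev/null
python3 - <<'E'
from h import *
delta(np.r_[C+B@[-.096,.077],.043],B[:,1])
s=ctrl.get_state();i=get_image("wrist");cv2.imwrite("pics/w1.png",i["pixels"][:,:,::-1])
T=np.eye(4);T[:3,:3]=R.from_rotvec(s["tool_rot"]).as_matrix();T[:3,3]=s["position"];T=T@i["T_tool_cam"]
print(T.round(3).tolist(),i["fx"])
p=i["pixels"];h=cv2.cvtColor(p,cv2.COLOR_RGB2HSV).astype(int)
m=(h[...,1]<85)&(h[...,2]>150)
for k in cv2.findContours(m.astype(np.uint8),0,1)[0]:
    if cv2.contourArea(k)>1500:
        k=k.reshape(-1,2);print(k.min(0),k.max(0),circ(ray(i,k,.075,T)))
E
```

```text
t2.42 p [ 0.4472 -0.0204  0.1914] b [-0.0969  0.082 ] z-tool [ 0.     0.001 -1.   ] turn -0.001 shift now [ -0.8  -5.2 148.4] after [ -0.8  -5.2 148.4] F [ 0.1 -0.3  0.9]
[[0.116, 0.95, 0.291, 0.367], [0.993, -0.112, -0.033, -0.012], [0.001, 0.293, -0.956, 0.385], [0.0, 0.0, 0.0, 1.0]] 431.6368132242962
[275 258] [349 326] (array([ 0.50794966, -0.03395248]), np.float64(0.027328320548876236))
[ 0 52] [294 160] (array([ 0.35748902, -0.13210858]), np.float64(0.07386272082133019))
[385   7] [639 339] (array([0.43807753, 0.1387064 ]), np.float64(0.10102276886302514))
```

View pics/w1.png

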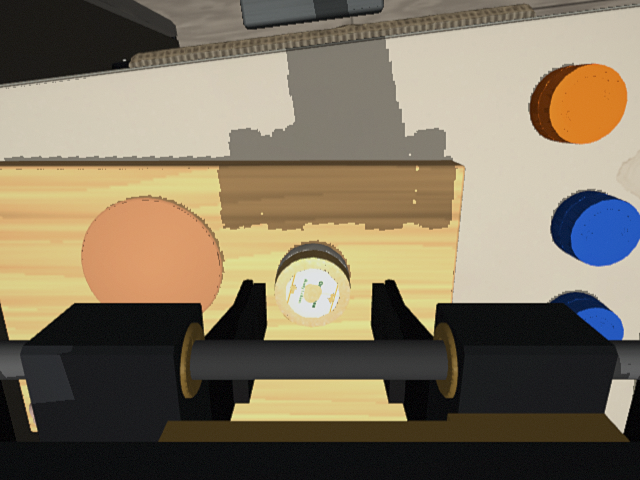

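The wrist view shows the white tin at (312,290) with its pale cream lid between the fingers, ahead of them, and the saucer at (152,258). Both views give the tin at (0.508, -0.033). Descending.

```bash
python3 -m crank '[[[0,-5,30,0,0],[0,0,30,0,0],[0,0,30,0,0],[0,0,25,0,0],[0,0,15,0,0],[0,0,10,0,0],[0,0,5,0,0],[0,0,0,0,0],[0,0,0,0,0]]]'
python3 - <<'E'
from h import *
delta(np.r_[C+B@[.077-.0315,.077],.0435],B[:,1])
E
```

```text
time: 3.22
position: [0.4474, -0.0247, 0.0469]
tool_rot: [0.179, 3.135, 0.0]
ft_force: [-0.4, 0.2, -0.2]
grip_width: 0.501
grip_force: 0.0
t3.22 p [ 0.4474 -0.0247  0.0469] b [-0.0962  0.0778] z-tool [ 0.001  0.    -1.   ] turn 0.001 shift now [-141.7   -1.     3.6] after [-141.7   -0.8    3.6] F [-0.4  0.2 -0.2]
```

```bash
python3 -m crank '[[[-8,0,3,0,0],[-8,0,0,0,0],[-5,0,0,0,0],[-5,0,0,0,0],[-5,0,0,0,0],[-5,0,0,0,0],[-5,0,0,0,0],[-5,0,0,0,0],[-5,0,0,0,0],[-5,0,0,0,0]]]'
python3 -m crank '[[[-5,0,0,0,0],[-5,0,0,0,0],[-5,0,0,0,0],[-5,0,0,0,0],[-5,0,0,0,0],[-5,0,0,0,0],[-5,0,0,0,0],[-5,0,0,0,0],[-5,0,0,0,0],[-5,0,0,0,0]]]'
python3 - <<'E'
from h import *
delta(np.r_[C+B@[.077-.0315,.077],.0435],B[:,1])
i=get_image("top");p=i["pixels"];cv2.imwrite("pics/t2.png",cv2.resize(p[150:340,280:500,::-1],None,fx=3,fy=3))
E
```

```text
time: 4.05
position: [0.5026, -0.0316, 0.0434]
tool_rot: [-0.18, -3.136, -0.0]
ft_force: [-3.0, 0.9, 4.2]
grip_width: 0.503
grip_force: 2.2
time: 4.88
position: [0.5524, -0.0374, 0.0434]
tool_rot: [-0.18, -3.136, -0.0]
ft_force: [-3.6, -0.1, 6.2]
grip_width: 0.498
grip_force: 2.7
t4.88 p [ 0.5524 -0.0374  0.0434] b [0.0096 0.0772] z-tool [-0.  0. -1.] turn 0.000 shift now [-35.9  -0.2  -0.1] after [-35.9  -0.2  -0.1] F [-3.6 -0.1  6.2]
```

View pics/t2.png

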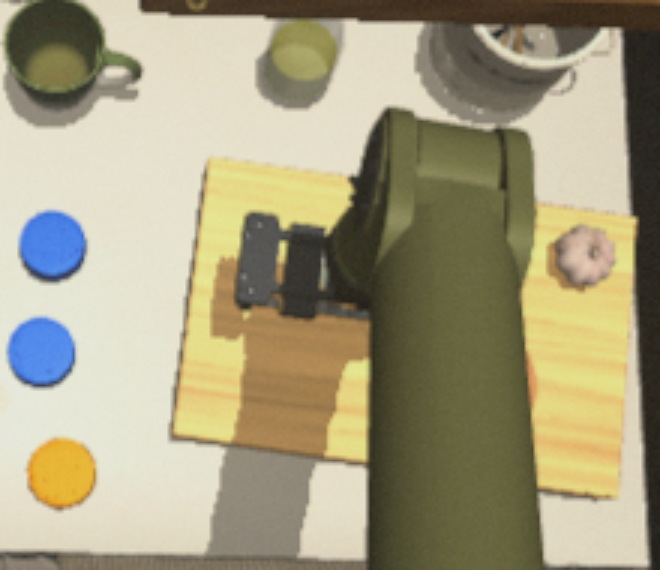

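The arm hides the tin, and nothing else has moved. An upward force of 6 N suggests the tips are rubbing on the block, so I'll raise them by 1.5 mm and read the force.

```bash
python3 -m crank '[[[0,0,-1.5,0,0],[0,0,0,0,0],[0,0,0,0,0]]]'
python3 -m crank '[[[-5,0,0,0,0],[-5,0,0,0,0]]]'
```

```text
time: 5.18
position: [0.552, -0.0374, 0.0445]
tool_rot: [0.18, 3.136, -0.0]
ft_force: [-0.4, 0.2, -0.3]
grip_width: 0.5
grip_force: 0.0
time: 5.35
position: [0.5621, -0.0384, 0.0446]
tool_rot: [0.18, 3.136, 0.0]
ft_force: [-0.3, -1.1, 0.2]
grip_width: 0.504
grip_force: 0.0
```

```bash
python3 -m crank '[[[-5,0,0,0,0],[-5,0,0,0,0],[-5,0,0,0,0],[-5,0,0,0,0],[-3,0,0,0,0],[-2,0,0,0,0],[-1,0,0,0,0],[0,0,0,0,0]]]'
python3 -m crank '[[[5,0,0,0,0],[10,0,0,0,0],[15,0,0,0,0],[20,0,0,0,0],[20,0,-10,0,0],[10,0,-25,0,0],[0,0,-30,0,0],[0,0,-30,0,0],[0,0,-15,0,0],[0,0,0,0,0]]]'
python3 - <<'E'
from h import *
i=get_image("side");p=i["pixels"];h=cv2.cvtColor(p,cv2.COLOR_RGB2HSV).astype(int)
s=ctrl.get_state();w=get_image("wrist")
cv2.imwrite("pics/s3.png",np.vstack([cv2.resize(p[190:260,260:420],(640,280)),cv2.resize(w["pixels"],(400,300))[:, :]if 0 else cv2.copyMakeBorder(cv2.resize(w["pixels"],(400,300)),0,0,120,120,0)])[:,:,::-1])
T=np.eye(4);T[:3,:3]=R.from_rotvec(s["tool_rot"]).as_matrix();T[:3,3]=s["position"];T=T@w["T_tool_cam"]
print(T.round(3).tolist())
saucer=toB([.4808,-.1659]);delta(np.r_[C+B@(saucer-[0,.078]),.15],B[:,0])
E
```

```text
time: 6.02
position: [0.5878, -0.0415, 0.0447]
tool_rot: [-0.18, -3.136, 0.0]
ft_force: [0.1, 0.3, 0.3]
grip_width: 0.496
grip_force: 0.0
time: 6.85
position: [0.5098, -0.0322, 0.1587]
tool_rot: [0.18, 3.13, 0.004]
ft_force: [0.3, -0.4, 0.4]
grip_width: 0.504
grip_force: 0.0
[[0.114, 0.949, 0.294, 0.427], [0.993, -0.11, -0.032, -0.024], [0.002, 0.296, -0.955, 0.35], [0.0, 0.0, 0.0, 1.0]]
t6.95 p [ 0.5076 -0.0321  0.1549] b [-0.0355  0.0773] z-tool [ 0.001  0.001 -1.   ] turn -1.570 shift now [  11.4 -214.     4.6] after [214.   11.2   4.6] F [-0.6  0.9 -0.9]
```

View pics/s3.png

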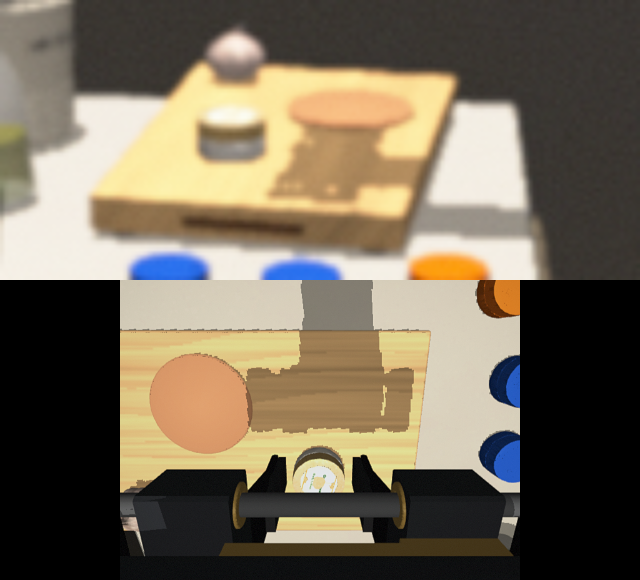

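The tin stands upright on the far half, at about (232,135) in the upper view, and the saucer has not moved. I'll turn by +1.57 instead so that the wrist camera stays on the side away from the fridge, after checking joint 7.

```bash
python3 -m crank '[[[0,0,0,0.12,-0.4],[0,0,0,0.12,-0.4],[0,0,0,0.12,-0.4],[0,0,0,0.12,-0.4],[0,0,0,0.12,-0.4],[0,0,0,0.12,-0.4]]]'
python3 -c "
from h import *
print(np.round(ctrl.get_state()['joint_positions'],2))"
```

```text
time: 7.45
position: [0.5064, -0.0323, 0.1526]
tool_rot: [-1.281, -2.865, 0.003]
ft_force: [0.2, -0.2, -0.0]
grip_width: 0.697
grip_force: 0.0
[-0.53  0.04  0.55  1.87 -0.02  1.25  0.76]
```

```bash
python3 -m crank '[[[0,0,0,0.12,-0.4],[0,0,0,0.12,-0.4],[0,0,0,0.12,-0.4],[0,0,0,0.12,-0.4],[0,0,0,0.12,-0.4],[0,0,0,0.12,-0.4],[0,0,0,0.12,-0.4],[0,0,0,0,-0.4]]]'
python3 - <<'E'
from h import *
s=toB([.4808,-.1659]);delta(np.r_[C+B@(s-[0,.078]),.15],B[:,0])
E
```

```text
time: 8.12
position: [0.5066, -0.0323, 0.1528]
tool_rot: [-2.336, -2.098, 0.004]
ft_force: [-1.0, -0.6, -0.5]
grip_width: 0.703
grip_force: 0.0
t8.12 p [ 0.5066 -0.0323  0.1528] b [-0.0365  0.077 ] z-tool [-0.003 -0.    -1.   ] turn 0.008 shift now [-213.5  -12.     3. ] after [-213.6  -10.3    3. ] F [-1.  -0.6 -0.5]
```

```bash
python3 -m crank '[[[0,-10,0,0.008,-0.4],[-30,0,0,0,-0.4],[-30,0,0,0,-0.4],[-30,0,0,0,-0.4],[-30,0,0,0,-0.4],[-30,0,0,0,-0.4],[-30,0,0,0,-0.4],[-20,0,0,0,-0.4],[-13,0,0,0,-0.4],[0,0,0,0,-0.4]]]'
python3 - <<'E'
from h import *
s0=toB([.4808,-.1659]);s=ctrl.get_state();i=get_image("wrist");p=i["pixels"]
T=np.eye(4);T[:3,:3]=R.from_rotvec(s["tool_rot"]).as_matrix();T[:3,3]=s["position"];T=T@i["T_tool_cam"]
h=cv2.cvtColor(p,cv2.COLOR_RGB2HSV).astype(int)
k=blob((h[...,1]>100)&(h[...,0]<15)&(h[...,2]>90));c,r=circ(ray(i,k,.047,T));print("saucer",c,r,toB(c),k.min(0),k.max(0))
cv2.imwrite("pics/w4.png",p[:,:,::-1])
delta(np.r_[C+B@(s0-[0,.078]),.0455],B[:,0])
E
```

```text
time: 8.95
position: [0.4722, -0.2463, 0.1537]
tool_rot: [-2.344, -2.09, 0.004]
ft_force: [-0.7, -0.8, -0.3]
grip_width: 0.702
grip_force: 0.0
saucer [ 0.48288879 -0.16652798] 0.05808542590987931 [-0.04462013 -0.05904782] [234   2] [409 186]
t9.00 p [ 0.473  -0.244   0.1536] b [-0.0455 -0.1371] z-tool [-0.002  0.    -1.   ] turn 0.002 shift now [  0.5  -1.  108.1] after [  0.5  -1.  108.1] F [-1.2  1.  -0.6]
```

View pics/w4.png

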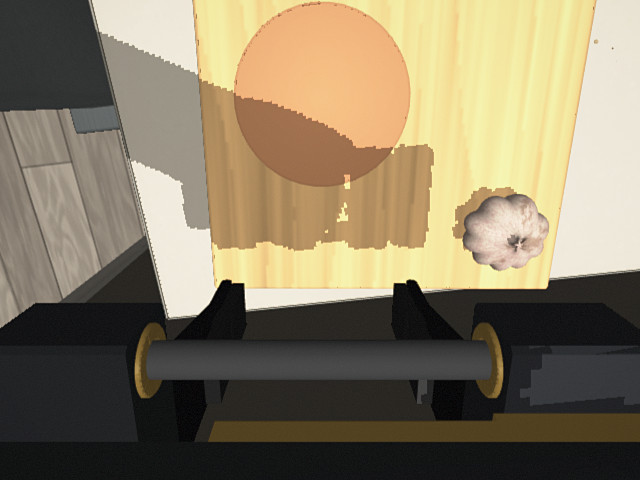

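The saucer is at (322,94), centred between the fingers and about 78 mm ahead. The garlic at (505,232) is clear. Descending.

```bash
python3 -m crank '[[[0,0,30,0,-0.4],[0,0,30,0,-0.4],[0,0,25,0,-0.4],[0,0,12,0,-0.4],[0,0,6,0,-0.4],[0,0,4,0,-0.4],[0,0,0,0,-0.4],[0,0,0,0,-0.4]]]'
```

```text
time: 9.67
position: [0.4755, -0.2431, 0.0488]
tool_rot: [2.341, 2.093, 0.002]
ft_force: [0.2, 0.8, -0.2]
grip_width: 0.7
grip_force: 0.0
```

```bash
python3 -m crank '[[[0,0,4,0,-0.4],[0,0,0,0,-0.4],[4,0,0,0,-0.4],[5,0,0,0,-0.4],[5,0,0,0,-0.4],[5,0,0,0,-0.4],[5,0,0,0,-0.4],[5,0,0,0,-0.4],[5,0,0,0,-0.4],[5,0,0,0,-0.4]]]'
python3 - <<'E'
from h import *
delta(np.r_[C+B@[-.0457,.121],.045],B[:,0])
i=get_image("wrist");cv2.imwrite("pics/w5.png",i["pixels"][:,:,::-1])
s=ctrl.get_state();p=i["pixels"]
T=np.eye(4);T[:3,:3]=R.from_rotvec(s["tool_rot"]).as_matrix();T[:3,3]=s["position"];T=T@i["T_tool_cam"]
h=cv2.cvtColor(p,cv2.COLOR_RGB2HSV).astype(int)
k=blob((h[...,1]>100)&(h[...,0]<15)&(h[...,2]>90));c,r=circ(ray(i,k,.047,T));print("saucer",c,r,toB(c),k.min(0),k.max(0))
E
```

```text
time: 10.5
position: [0.479, -0.2035, 0.0438]
tool_rot: [-2.342, -2.094, -0.0]
ft_force: [-0.8, -0.2, -0.3]
grip_width: 0.699
grip_force: 0.0
t10.50 p [ 0.479  -0.2035  0.0438] b [-0.0443 -0.0963] z-tool [ 0.  0. -1.] turn 0.003 shift now [217.3  -0.7  -1.2] after [217.3  -1.4  -1.2] F [-0.8 -0.2 -0.3]
saucer [ 0.48324545 -0.16480746] 0.05800830222362055 [-0.04446359 -0.0572977 ] [189  60] [449 315]
```

View pics/w5.png

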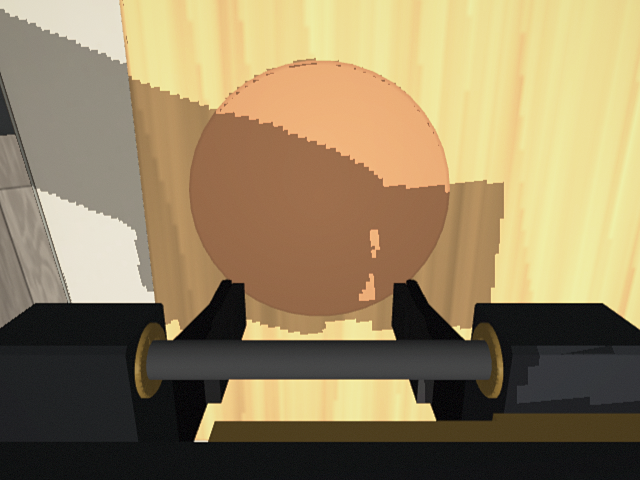

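Run:
```python
from h import *
s=ctrl.get_state();i=get_image("wrist");A=np.linalg.inv(i["T_tool_cam"])
for q in [(0,0,0),(.0095,.0305,0),(.0095,-.0305,0),(-.0095,.0305,0),(.0095,.0455,0),(.0095,.0305,-.03)]:
    v=A@np.r_[q,1];print(q,i["fx"]*v[0]/v[2]+i["cx"],i["fy"]*v[1]/v[2]+i["cy"])
print(np.round(i["T_tool_cam"],3).tolist(),s["position"],R.from_rotvec(s["tool_rot"]).as_matrix().round(3).tolist())
```

```text
(0, 0, 0) 318.98876856222364 273.4675745754924
(0.0095, 0.0305, 0) 382.95644480860864 254.99159106185277
(0.0095, -0.0305, 0) 255.04488933014292 254.96831418502578
(-0.0095, 0.0305, 0) 381.2584187695501 291.48247275562466
(0.0095, 0.0455, 0) 414.4167018374549 254.9973160843112
(0.0095, 0.0305, -0.03) 393.35374732718583 280.10530621547514
[[-0.0, -0.956, -0.293, 0.08], [1.0, 0.0, -0.001, -0.0], [0.001, -0.293, 0.956, -0.194], [0.0, 0.0, 0.0, 1.0]] [ 0.47917841 -0.20232131  0.04366532] [[0.11, 0.994, -0.0], [0.994, -0.11, 0.001], [0.001, -0.0, -1.0]]
```

Run:
```python
from h import *
i=get_image("side")
print("side tin", toB(ray(i,(318,219.3),.075)[0]))
w=get_image("wrist");T=np.array([[0.114,0.949,0.294,0.427],[0.993,-0.11,-0.032,-0.024],[0.002,0.296,-0.955,0.35],[0,0,0,1]])
print("wrist tin",toB(ray(w,(317,323),.075,T)[0]))
p=i["pixels"];h=cv2.cvtColor(p,cv2.COLOR_RGB2HSV).astype(int)
print("side saucer px", blob((h[...,0]<17)&(h[...,1]>90)&(h[...,2]>90),(348,217)).mean(0))
cv2.imwrite("pics/s6.png",cv2.resize(p[150:270,250:450,::-1],None,fx=4,fy=4,interpolation=cv2.INTER_CUBIC))
```

```text
side tin [0.03278776 0.08667111]
wrist tin [0.036462   0.07566359]
side saucer px [351.46363636 217.67272727]
```

View pics/s6.png

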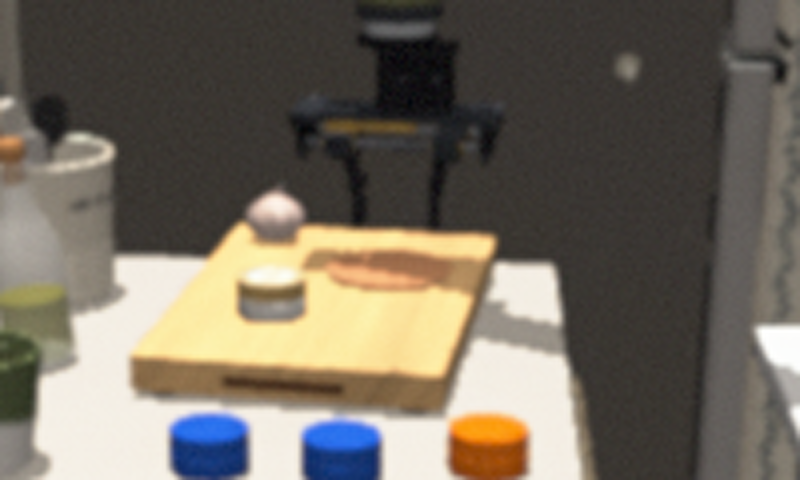

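This view shows the fingertips at (398,225), well above the saucer, although the TCP reads z=0.044. So the real tips end about 30 mm above the reported TCP. The tin's behaviour agrees: it was pushed by its lid edge and slipped free after I raised the tips, leaving it at block x≈0.035. The saucer has not moved. I'll go back and push the tin again with the tips lower, checking the height by contact force.

```bash
python3 -m crank '[[[0,0,-20,0,-0.4],[0,0,-25,0,-0.2],[0,0,-25,-0.1,0],[20,0,0,-0.12,0],[25,0,0,-0.12,0],[25,0,0,-0.12,0],[25,0,0,-0.12,0],[20,0,0,-0.12,0],[15,0,0,-0.12,0],[0,0,0,-0.12,0]]]' >/dev/null
python3 -m crank '[[[0,0,0,-0.12,0],[0,0,0,-0.12,0],[0,0,0,-0.12,0],[0,0,0,-0.12,0],[0,0,0,-0.12,0],[0,0,0,0,0],[0,0,0,0,0]]]'
python3 - <<'E'
from h import *
delta(np.r_[C+B@[-.035,.077],.05],B[:,1])
i=get_image("top");h=cv2.cvtColor(i["pixels"],cv2.COLOR_RGB2HSV).astype(int)
k=blob((h[...,1]<85)&(h[...,2]>190)&(np.indices(h.shape[:2])[1]>355)&(np.indices(h.shape[:2])[0]>210),(392,245),30)
print(k.mean(0),np.ptp(k,axis=0),toB(circ(ray(i,k,.075))[0]))
E
```

```text
time: 12.12
position: [0.4449, -0.0815, 0.1138]
tool_rot: [0.23, 3.133, 0.0]
ft_force: [0.0, 0.4, -0.1]
grip_width: 0.502
grip_force: 0.0
t12.12 p [ 0.4449 -0.0815  0.1138] b [-0.0922  0.021 ] z-tool [ 0.  0. -1.] turn -0.032 shift now [-55.4  57.7  63.8] after [-57.2  55.9  63.8] F [ 0.   0.4 -0.1]
[391.54237288 238.27118644] [21 20] [0.03493867 0.07750877]
```

```bash
python3 -m crank '[[[0,0,0,-0.032,0],[-29,28,0,0,0],[-28,28,0,0,0],[0,0,0,0,0],[0,0,30,0,0],[0,0,30,0,0],[0,0,20,0,0],[0,0,10,0,0],[0,0,0,0,0],[0,0,0,0,0]]]'
python3 -m crank '[[[0,0,4,0,0],[0,0,0,0,0],[0,0,0,0,0]]]'
python3 -c "
from h import *
delta(np.r_[C+B@[-.035,.077],.0125],B[:,1])"
```

```text
time: 13.0
position: [0.5079, -0.0321, 0.0241]
tool_rot: [-0.176, -3.137, 0.001]
ft_force: [0.3, -0.3, 0.1]
grip_width: 0.497
grip_force: 0.0
time: 13.25
position: [0.5086, -0.0317, 0.0207]
tool_rot: [0.174, 3.135, 0.001]
ft_force: [0.1, -0.5, -0.0]
grip_width: 0.5
grip_force: 0.0
t13.25 p [ 0.5086 -0.0317  0.0207] b [-0.0346  0.0778] z-tool [ 0.002  0.001 -1.   ] turn 0.004 shift now [ 0.4 -0.8  8.2] after [ 0.4 -0.8  8.2] F [ 0.1 -0.5 -0. ]
```

```bash
for k in 1 2 3; do python3 -m crank '[[[0,0,2,0,0],[0,0,0,0,0],[0,0,0,0,0]]]' | egrep 'pos|ft'; done
```

```text
position: [0.5078, -0.0317, 0.018]
ft_force: [-0.0, 0.6, 0.2]
position: [0.5076, -0.0318, 0.0156]
ft_force: [-0.0, -0.1, -0.7]
position: [0.5076, -0.0318, 0.0136]
ft_force: [-0.0, 1.3, -0.1]
```

```bash
for k in 1 2; do python3 -m crank '[[[0,0,1.5,0,0],[0,0,0,0,0],[0,0,0,0,0]]]' | egrep 'pos|ft'; done
```

```text
position: [0.5077, -0.0318, 0.0122]
ft_force: [-1.1, 0.2, -0.2]
position: [0.5077, -0.0318, 0.0107]
ft_force: [0.1, -0.2, 0.1]
```

```bash
for k in 1 2 ; do python3 -m crank '[[[0,0,1,0,0],[0,0,0,0,0],[0,0,0,0,0]]]' | egrep 'pos|ft'; done
```

```text
position: [0.5077, -0.0318, 0.0097]
ft_force: [-0.1, 1.0, -0.2]
position: [0.5079, -0.0318, 0.0092]
ft_force: [-0.8, 0.9, 4.8]
```

Contact with the block comes at a reading of 0.0093, so the tips are 30.7 mm above the reported TCP. I'll work at a reading of about 0.012 and push the tin to block x≈0.077.

```bash
python3 -m crank '[[[0,0,-3.5,0,0],[-8,0,0,0,0],[-8,0,0,0,0],[-8,0,0,0,0],[-5,0,0,0,0],[-4,0,0,0,0],[-4,0,0,0,0],[-4,0,0,0,0],[-4,0,0,0,0],[-4,0,0,0,0]]]'
python3 -m crank '[[[-4,0,0,0,0],[-4,0,0,0,0],[-4,0,0,0,0],[-4,0,0,0,0],[-4,0,0,0,0],[-4,0,0,0,0],[-3,0,0,0,0],[-2,0,0,0,0],[-2,0,0,0,0],[0,0,0,0,0]]]'
python3 -c "
from h import *
delta(np.r_[C+B@[.0465,.077],.0125],B[:,1])"
```

```text
time: 15.83
position: [0.5565, -0.0372, 0.0121]
tool_rot: [-0.174, -3.136, -0.0]
ft_force: [-0.2, -0.5, -0.6]
grip_width: 0.501
grip_force: 0.1
time: 16.67
position: [0.5876, -0.0407, 0.0123]
tool_rot: [0.174, 3.136, -0.0]
ft_force: [-0.0, 1.2, 0.3]
grip_width: 0.498
grip_force: 0.0
t16.67 p [ 0.5876 -0.0407  0.0123] b [0.045 0.078] z-tool [ 0. -0. -1.] turn 0.004 shift now [-1.5 -1.  -0.2] after [-1.5 -1.  -0.2] F [-0.   1.2  0.3]
```

```bash
python3 -m crank '[[[4,0,0,0,0],[10,0,0,0,0],[20,0,0,0,0],[25,0,0,0,0],[16,0,-10,0,0],[0,0,-30,0,-0.4],[0,0,-30,0,-0.4],[0,0,-30,0,-0.4],[0,0,0,0.1,-0.4],[0,0,0,0.12,-0.4]]]'>/dev/null
python3 -m crank '[[[0,0,0,0.12,-0.4],[0,0,0,0.12,-0.4],[0,0,0,0.12,-0.4],[0,0,0,0.12,-0.4],[0,0,0,0.12,-0.4],[0,0,0,0.12,-0.4],[0,0,0,0.12,-0.4],[0,0,0,0.12,-0.4],[0,0,0,0.12,-0.4],[0,0,0,0.12,-0.4]]]'>/dev/null
python3 -m crank '[[[0,0,0,0.12,-0.4],[0,0,0,0.03,-0.4],[0,0,0,0,-0.4],[0,0,0,0,-0.4]]]'
python3 - <<'E'
from h import *
delta(np.r_[C+B@[-.0457,-.136],.10],B[:,0])
i=get_image("top");h=cv2.cvtColor(i["pixels"],cv2.COLOR_RGB2HSV).astype(int)
k=blob((h[...,1]<85)&(h[...,2]>190)&(np.indices(h.shape[:2])[1]>355)&(np.indices(h.shape[:2])[0]>210),(394,224),30)
print("top",k.mean(0),np.ptp(k,axis=0),toB(circ(ray(i,k,.075))[0]))
i=get_image("side");p=i["pixels"];h=cv2.cvtColor(p,cv2.COLOR_RGB2HSV).astype(int)
k=blob((h[...,0]<17)&(h[...,1]>90)&(h[...,2]>90),(348,217));print("saucer px",k.mean(0),toB(ray(i,k,.047).mean(0)))
k=blob((h[...,1]<85)&(h[...,2]>170),(310,222),15);print("side tin px",k.min(0),k.max(0),toB(ray(i,k.mean(0),.075)[0]))
E
```

```text
time: 18.67
position: [0.5124, -0.0323, 0.1123]
tool_rot: [-2.339, -2.097, -0.0]
ft_force: [0.7, -0.3, 0.2]
grip_width: 0.701
grip_force: 0.0
t18.67 p [ 0.5124 -0.0323  0.1123] b [-0.0308  0.0777] z-tool [ 0.  0. -1.] turn 0.006 shift now [-213.6  -16.3   12.2] after [-213.7  -14.9   12.2] F [ 0.7 -0.3  0.2]
top [384.85714286 223.        ] [ 6 14] [0.0737611  0.09809988]
saucer px [347.25396825 217.38095238] [-0.0484139  -0.04477777]
side tin px [298 232] [309 238] [0.04204657 0.25432301]
```

```bash
python3 -m crank '[[[0,-15,0,0.006,-0.4],[-30,0,0,0,-0.4],[-30,0,0,0,-0.4],[-30,0,0,0,-0.4],[-30,0,0,0,-0.4],[-30,0,0,0,-0.4],[-30,0,0,0,-0.4],[-20,0,0,0,-0.4],[-13,0,0,0,-0.4],[0,0,0,0,-0.4]]]' >/dev/null
python3 -m crank '[[[0,0,0,0,-0.4],[0,0,0,0,-0.4]]]'
python3 - <<'E'
from h import *
s=ctrl.get_state();i=get_image("wrist");p=i["pixels"]
T=np.eye(4);T[:3,:3]=R.from_rotvec(s["tool_rot"]).as_matrix();T[:3,3]=s["position"];T=T@i["T_tool_cam"]
h=cv2.cvtColor(p,cv2.COLOR_RGB2HSV).astype(int)
k=blob((h[...,1]>100)&(h[...,0]<15)&(h[...,2]>90));c,r=circ(ray(i,k,.047,T));print("saucer",c,r,toB(c),k.min(0),k.max(0))
delta(np.r_[C+B@[-.0457,-.136],.0125],B[:,0])
i=get_image("top");h=cv2.cvtColor(i["pixels"],cv2.COLOR_RGB2HSV).astype(int)
k=blob((h[...,1]<85)&(h[...,2]>190)&(np.indices(h.shape[:2])[1]>355)&(np.indices(h.shape[:2])[0]>210),(394,224),30)
print("top",k.mean(0),np.ptp(k,axis=0),toB(circ(ray(i,k,.075))[0]))
E
```

```text
time: 19.77
position: [0.4734, -0.2409, 0.112]
tool_rot: [-2.344, -2.09, -0.001]
ft_force: [0.1, 0.4, 0.7]
grip_width: 0.706
grip_force: 0.0
saucer [ 0.48293223 -0.16668733] 0.058080354120817995 [-0.04455866 -0.05920111] [220   0] [422 208]
t19.82 p [ 0.4735 -0.2406  0.1121] b [-0.0454 -0.1337] z-tool [-0.     0.001 -1.   ] turn 0.002 shift now [-2.4 -0.3 99.6] after [-2.4 -0.3 99.6] F [-0.5 -0.6 -0.6]
top [392.36842105 224.61403509] [21 20] [0.07272078 0.07847929]
```

```bash
python3 -m crank '[[[-2,0,30,0,-0.4],[0,0,30,0,-0.4],[0,0,20,0,-0.4],[0,0,10,0,-0.4],[0,0,6,0,-0.4],[0,0,0,0,-0.4],[0,0,0,0,-0.4],[0,0,0,0,-0.4]]]'
python3 -c "
from h import *
delta(np.r_[C+B@[-.0457,.121],.012],B[:,0])"
```

```text
time: 20.53
position: [0.4741, -0.2446, 0.0176]
tool_rot: [2.345, 2.088, 0.002]
ft_force: [-0.2, 0.2, -1.0]
grip_width: 0.698
grip_force: 0.0
t20.53 p [ 0.4741 -0.2446  0.0176] b [-0.0443 -0.1376] z-tool [ 0.002 -0.    -1.   ] turn -0.000 shift now [258.6  -1.5   5.5] after [258.6  -1.4   5.5] F [-0.2  0.2 -1. ]
```

```bash
python3 -m crank '[[[0,-1.5,4,0,-0.4],[0,0,0,0,-0.4],[0,0,0,0,-0.4]]]' | egrep 'pos|ft'
python3 -m crank '[[[5,0,0,0,-0.4],[5,0,0,0,-0.4],[5,0,0,0,-0.4],[5,0,0,0,-0.4],[5,0,0,0,-0.4],[5,0,0,0,-0.4],[5,0,0,0,-0.4],[5,0,0,0,-0.4],[0,0,0,0,-0.4]]]' | egrep 'pos|ft'
cat > see.py <<'E'
from h import *
s=ctrl.get_state();i=get_image("wrist");p=i["pixels"]
T=np.eye(4);T[:3,:3]=R.from_rotvec(s["tool_rot"]).as_matrix();T[:3,3]=s["position"];T=T@i["T_tool_cam"]
h=cv2.cvtColor(p,cv2.COLOR_RGB2HSV).astype(int)
k=blob((h[...,1]>100)&(h[...,0]<15)&(h[...,2]>90))
f=k[k[:,1]<np.percentile(k[:,1],60)];c,r=circ(ray(i,f,.047,T));print("saucer",r,toB(c),k.min(0),k.max(0))
delta(np.r_[C+B@[-.0457,.121],.012],B[:,0])
E
python3 see.py
```

```text
position: [0.4715, -0.244, 0.0125]
ft_force: [0.3, 0.3, -0.4]
position: [0.4763, -0.2029, 0.0122]
ft_force: [0.6, 1.5, 0.5]
saucer 0.05882680900274194 [-0.04737218 -0.03932667] [158   0] [478 303]
t21.58 p [ 0.4762 -0.2035  0.0122] b [-0.047  -0.0965] z-tool [-0.  0. -1.] turn 0.000 shift now [217.5   1.4   0.3] after [217.5   1.3   0.3] F [-0.4 -0.2 -0.9]
```

The saucer is moving with the fingers, with its centre 57 mm ahead of the hand. Continuing slowly.

```bash
python3 -m crank '[[[4,0,0,0,-0.4],[6,0,0,0,-0.4],[6,0,0,0,-0.4],[6,0,0,0,-0.4],[6,0,0,0,-0.4],[6,0,0,0,-0.4],[6,0,0,0,-0.4],[6,0,0,0,-0.4],[6,0,0,0,-0.4],[6,0,0,0,-0.4]]]' | egrep 'pos|ft'
python3 -m crank '[[[6,0,0,0,-0.4],[6,0,0,0,-0.4],[6,0,0,0,-0.4],[6,0,0,0,-0.4],[6,0,0,0,-0.4],[6,0,0,0,-0.4],[6,0,0,0,-0.4],[6,0,0,0,-0.4],[6,0,0,0,-0.4],[4,0,0,0,-0.4]]]' | egrep 'pos|ft'
python3 see.py
```

```text
position: [0.4828, -0.1461, 0.0123]
ft_force: [0.2, -0.3, 0.1]
position: [0.4896, -0.0882, 0.0122]
ft_force: [0.5, -0.2, 1.1]
saucer 0.05876672338726159 [-0.04731155  0.07603784] [158   0] [478 304]
t23.30 p [ 0.4897 -0.0875  0.0122] b [-0.047   0.0202] z-tool [-0.     0.001 -1.   ] turn 0.001 shift now [100.7   1.3   0.3] after [100.8   1.3   0.3] F [1.1 0.  0.1]
```

```bash
python3 -m crank '[[[4,0,0,0,-0.4],[5,0,0,0,-0.4],[5,0,0,0,-0.4],[5,0,0,0,-0.4],[5,0,0,0,-0.4],[5,0,0,0,-0.4],[5,0,0,0,-0.4],[5,0,0,0,-0.4],[5,0,0,0,-0.4],[5,0,0,0,-0.4]]]' | egrep 'pos|ft'
python3 -m crank '[[[5,0,0,0,-0.4],[5,0,0,0,-0.4],[5,0,0,0,-0.4],[5,0,0,0,-0.4],[5,0,0,0,-0.4],[5,0,0,0,-0.4],[3,0,0,0,-0.4],[2,0,0,0,-0.4],[0,0,0,0,-0.4]]]' | egrep 'pos|ft'
python3 see.py
python3 - <<'E'
from h import *
i=get_image("side");p=i["pixels"];cv2.imwrite("pics/end.png",cv2.resize(p[170:280,260:420,::-1],None,fx=5,fy=5,interpolation=cv2.INTER_CUBIC))
w=get_image("wrist");cv2.imwrite("pics/endw.png",w["pixels"][:,:,::-1])
s=ctrl.get_state();T=np.eye(4);T[:3,:3]=R.from_rotvec(s["tool_rot"]).as_matrix();T[:3,3]=s["position"];T=T@w["T_tool_cam"]
# wood/worktop boundary left of saucer in wrist view: per column lowest saturation jump
S=cv2.cvtColor(w["pixels"],cv2.COLOR_RGB2HSV)[...,1].astype(int)
for u in (500,540,580,610):
    col=cv2.blur(S[:,u].astype(np.float32).reshape(-1,1),(1,5)).ravel();v=np.argmax(np.diff(col[:280]));print(u,v,toB(ray(w,(u,v),.04,T)[0]))
E
```

```text
position: [0.4952, -0.0399, 0.0123]
ft_force: [-0.6, -0.1, -0.9]
position: [0.4992, -0.0051, 0.0122]
ft_force: [-0.2, -0.8, 0.2]
saucer 0.05881475339469888 [-0.04728546  0.15982152] [158   0] [478 303]
t24.93 p [ 0.4992 -0.0055  0.0122] b [-0.0469  0.1028] z-tool [ 0.  0. -1.] turn -0.000 shift now [18.2  1.2  0.2] after [18.2  1.2  0.2] F [-0.1 -0.8  0.1]
500 50 [0.01759237 0.19955278]
540 50 [0.03182559 0.19953697]
580 50 [0.04605755 0.19952115]
610 49 [0.05666587 0.19983872]
```

The wrist view puts the block's left edge at block y=0.1996, which confirms the frame. The saucer is at 0.160, so 20.5 mm remain.

```bash
python3 -m crank '[[[4,0,0,0,-0.4],[4,0,0,0,-0.4],[4,0,0,0,-0.4],[4,0,0,0,-0.4],[3,0,0,0,-0.4],[1.5,0,0,0,-0.4],[0,0,0,0,-0.4],[0,0,0,0,-0.4]]]' | egrep 'pos|ft'
python3 see.py
python3 -m crank '[[[-4,0,0,0,-0.4],[-8,0,0,0,-0.4],[-12,0,0,0,-0.4],[-10,0,-10,0,-0.4],[0,0,-25,0,-0.4],[0,0,-30,0,-0.4],[0,0,-30,0,-0.4],[-30,0,-20,0,-0.4],[-30,0,0,0,-0.4],[-30,0,0,0,-0.4]]]' | egrep 'pos|ft'
python3 -m crank '[[[-30,-20,0,0,-0.4],[-30,-20,0,0,-0.4],[-20,0,0,0,-0.4],[0,0,0,0,-0.4],[0,0,0,0,-0.4]]]' | egrep 'time|pos|ft'
python3 - <<'E'
from h import *
i=get_image("top");p=i["pixels"];h=cv2.cvtColor(p,cv2.COLOR_RGB2HSV).astype(int)
k=blob((h[...,1]>132)&(h[...,0]<18),(350,262),200);c,r=circ(ray(i,k,.047));print("saucer",toB(c),r)
j=get_image("side")["pixels"]
cv2.imwrite("pics/fin.png",np.hstack([cv2.resize(p[190:330,270:410],(400,400)),cv2.resize(j[170:290,270:390],(400,400))])[:,:,::-1])
E
```

```text
position: [0.5016, 0.0148, 0.0123]
ft_force: [-0.1, -0.1, 0.9]
saucer 0.05891087994318913 [-0.0472301   0.17995473] [158   0] [478 302]
t25.75 p [0.5016 0.0147 0.0123] b [-0.0469  0.1231] z-tool [ 0.  0. -1.] turn -0.001 shift now [-2.1  1.2  0.3] after [-2.1  1.2  0.3] F [-0.1 -0.1  0.5]
position: [0.4881, -0.1109, 0.1297]
ft_force: [1.4, -0.2, -1.7]
time: 27.0
position: [0.4375, -0.1854, 0.1279]
ft_force: [0.4, 0.2, -0.2]
saucer [-0.04974989  0.18249435] 0.05628792615538155
```

View pics/fin.png

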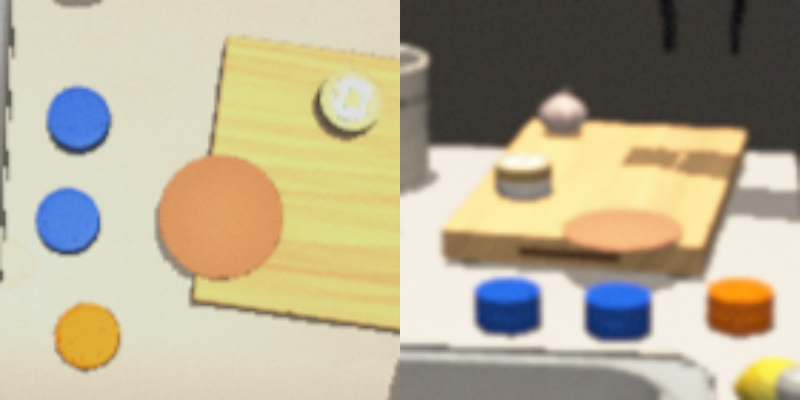

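The saucer, at (221,216) in the left view, overhangs the left end by about 40 mm and lies flat. The tin stands upright on the far half at (350,102), the other things in view have not moved, and the gripper is clear. Handing in.

```bash
python3 -c "
from bench import job
print(job.close_job())"
```

```text
the job is handed in; nothing more can be done
None
```

The job is handed in at about 27 s: the tin stands on the far half of the block and the saucer lies flat with about 40 mm over the left end; the tin took two pushes because the real fingertips sit about 31 mm above the reported TCP, so the first caught only the lid's edge.

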